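# Light up a paint sample with the colour-check lamp

### The job

Take the tallest board out of the drying rack and stand it fully home in the slot of the viewing stand, with its painted face towards the robot. Then draw the colour-check lamp out of its charging cup and hold it up in front of the sample, slanting down at about 45 degrees so that it shines on the middle of the painted face from about 15 cm away. Finish while still holding the lamp there: keep it off everything else and leave the other things as they are.

Things in the scene. Friction and masses are not known exactly. Their poses are not given: they have to be found in the camera images.
- sample: The tallest board in the drying rack: 10 mm thick (x), 80 wide (y), 140 tall (z), about 85 g, white foamed board painted blue on one face only, the one that looks to its own -x. It starts upright in any rack slot, facing roughly to the robot (yaw within 0.4 rad), at least 50 mm taller than its neighbours. Origin at the centre of its lower edge, z up. Grip it across its thickness near the top.
- sample_face (a point): The middle of the sample's painted face: 5 mm to -x of the board's mid-plane and 70 mm above its lower edge.
- stand: Viewing stand: fixed hardwood block 80 (x) by 120 (y) by 36 mm high. Slot in its top along y through the centre: 13 mm wide, 101 long, 28 deep (floor 8 mm above the bench), 3 mm chamfer round the mouth. Origin at the centre of the underside; its -x side is the front, towards the robot (yaw within 0.25 rad): a sample with the stand's yaw is the right way round.
- stand_front (a point): The middle of the front side of the stand (its side towards the robot), 40 mm to its -x and 18 mm above the bench.
- rack: Drying rack, on the left or right of the bench (lamp on the other side): fixed wooden base 150 (x) by 120 (y) by 12 mm, with two rows of upright 9 mm dowels at y = +-30 mm, tops 62 mm above the bench. Boards stand on the base, across the rack, at x = -44, 0 and +44 mm, with 13 mm between dowels; painted faces look to the rack's -x. Origin at the centre of the underside.
- offcut_wide: A board that stays in the rack: 10 by 116 mm wide by 78 mm tall, origin at the centre of its lower edge.
- offcut_square: A board that stays in the rack: 10 by 92 mm wide by 88 mm tall, origin at the centre of its lower edge.
- lamp: Colour-check lamp, a hand torch 165 mm long, 0.22 kg, standing lens down in its charging cup. Origin at the lens centre; z runs from lens to tail (up, as it stands): it shines along its -z. Round metal head 44 mm across to z = 44, tapering to z = 58; flat-sided black handle 28 (x) by 34 mm (y) from z = 57 to 157; tail to 165. Mass centre near z = 75. It stands with a little play.
- dock: The lamp's charging cup: fixed round black base 104 mm across, 10 mm thick, with an upright open tube 57 mm outside, 48 mm inside, rim 60 mm above the bench. The lens stands on the base, 10 mm above the bench. The lamp draws straight up and is free after 50 mm. Origin at the centre of the underside.
- tape_roll: Roll of masking tape lying flat between the robot and the stand, 100 mm across, 24 mm high; not to be disturbed. Origin at the centre of its underside.
- quart_can: Closed paint can to the left beyond the stand, 108 mm across, 123 mm high; not to be disturbed. Origin at the centre of its underside.
- squeeze_bottle: Pale squeeze bottle with a spout, to the right beyond the stand, 60 mm across, 172 mm high; not to be disturbed. Origin at the centre of its underside.
- mixing_cup: Clear empty mixing cup beyond the stand, 86 mm across, 100 mm high; not to be disturbed. Origin at the centre of its underside.
- paint_brush: Flat paint brush lying at the far left of the bench, 200 mm long, 42 mm wide, 20 mm thick; not to be disturbed. Origin at the centre of its underside.
Mind the look-alikes: they are no part of the job. What is shaped like the dock but green or orange is not meant.

How it is judged:
By the outcome, as a careful person would: the job done as asked, in the order asked, and still so for the second after the job is handed in, while the arm keeps its last pose, push and grip.
It also fails if it takes over 58 s, if anything falls off the work surface, if the arm or the gripper's body presses on something with over 40 N, if the wrist force passes 120 N, or if a joint passes its speed limit or range.

### The arm

A 6-joint arm with a two-finger parallel gripper is mounted at the origin on the work surface. World frame = base frame: x ahead of the robot, y to its left, z up, the work surface at z = 0. Lengths are in m, angles in rad, forces in N, time in s.
With the tool pointing down it reaches from about 0.325 to 0.85 m from the base axis. Payload 15.5 kg.
Tool frame: the origin (TCP) lies between the finger pads; the fingertips stand 19 mm ahead of it and the grasp point (between the pads) is the TCP; z points along the fingers, y is the line along which they close (so a half turn about z gives the same grasp; the last joint's range is limited). The gripper opens to 91 mm and grips with 3 to 60 N. Pads are 32 mm wide; open, the fingers measure 118 mm over their backs; the gripper's body (76 mm by 178 mm) begins 60 mm behind the grasp point.
Start: joints at [1.202, 0.494, 1.345, -0, 1.302, -0.096], TCP at [0.168, 0.602, 0.233] pointing down, gripper open.
Joint ranges: [-2.91, 2.91], [-0.82, 2.16], [0.22, 2.67], [-1.22, 4.37], [0.12, 2.79], [-3.08, 3.08]. Speed limits (rad/s): [1.89, 1.89, 2.57, 3.01, 3.01, 3.01].

### API

Orientations are given as a unit quaternion [x, y, z, w].
In Python, from bench import r gives the robot as it stands.
- The arm moves only by the tool step_arm, never from a script. Its argument "targets" is a list of rows, each a list of 3 entries, a list of its own where there are three numbers: the opening, from -1 (shut) to 1 (fully open), then the shift along the tool's x, y, z in m, then the turn, a rotation vector about the tool's x, y, z in rad. In form: [[hand, [tx, ty, tz], [rx, ry, rz]], ...]. A call has 1 to 8 rows; each row is the pose to reach, as a shift and turn from the pose commanded when the call began, along the tool's axes at that moment; what a row does not reach only later rows make up. A row lasts 1/12 s, in which the tool goes at most 41.7 mm and 7.16 degrees, less where a joint would pass 70% of its speed; a pose out of reach is approached as far as the arm can. A call with a gripper value outside its range is refused whole. The fingers move at their own pace and stop on an object; "force" is the grip in N (left out, the last holds). Time passes only in rows, so rows that repeat a pose let the fingers close. It gives the time, the measured TCP pose, the force, the opening and the grip force at its end, in the units of the state.
- r.sense(): the state, without advancing time (a new reading comes with each control period).
- r.read_camera(name): name is "scene" or "top"; returns a dict with "pixels" (384x512x3 uint8, red, green, blue), "vertical_fov" (degrees; the focal length in pixels is half the picture's height over the tangent of half this angle, whatever the lens; pixels are square), "cx", "cy" (the principal point, pixels), "extrinsics" (4x4, takes a point from world to camera coordinates). Camera axes: x right, y up, looking along -z (the intrinsics and any distortion apply to the point x, -y, -z); pixel columns grow to the right and rows downward; lengths in m; the calibration is good to about 2 mm. A picture is of the moment at which its call begins. There is no depth.
- r.sign_off(): hands the job in; it is judged then, once.
The state is a dict: "time": time; "joint_pos": joint angles; "joint_vel": joint speeds; "effort": joint torques, N m; "tcp_pos": TCP position; "ee_rot": TCP orientation; "force": force on the tool from outside, world axes, zero at the start; "moment": the same for the moment, N m; "grip_width": finger opening in m; "grip_force": force on a finger pad.
Only numpy, scipy, OpenCV 4.12 (cv2) and the standard library are available. Lean on these libraries where they do the work, as an engineer would, in place of code of your own. Each camera call takes 0.05 s, during which the arm holds its last target. There are 200 camera calls.

## Working session

There is one attempt and no reset: what is moved stays moved. The work goes in short steps, Python scripts to look and compute and a tool call to move; the robot and the scene stay as the last step left them, time stands still between calls to the robot, and variables do not carry over. Pictures are saved under pics/ and viewed, at most 10 in all, crops included, and the job is handed in when it is done.

Besides the shell and the picture viewer there is one more tool, called after "Call:" as name([rows], argument=value, ...), one row to a line, values as JSON. step_arm: Moves the arm, as the interface text tells. Its arguments: {"type":"object","properties":{"targets":{"type":"array","items":{"type":"array"}},"force":{"type":"number"}},"required":["targets"]}

```bash
mkdir -p pics; ls
python3 - <<'E'
from bench import r
import cv2,numpy as np
for n in("scene","top"):
    c=r.read_camera(n); cv2.imwrite(f"pics/{n}0.png",cv2.resize(c["pixels"][:,:,::-1],(768,576),interpolation=cv2.INTER_CUBIC))
    np.save(n+"0.npy",c["pixels"])
    print(n,{k:v for k,v in c.items() if k!="pixels"})
print(r.sense())
E
```

```text
pics
scene {'vertical_fov': 45.472028756824415, 'cx': 247.56185708900355, 'cy': 192.44181759371224, 'extrinsics': array([[ 0.53037036,  0.84748653, -0.02176838, -0.32365048],
       [-0.53105527,  0.35213877,  0.77070007,  0.21882068],
       [ 0.66082342, -0.39719626,  0.63682615, -1.73077623],
       [ 0.        ,  0.        ,  0.        ,  1.        ]])}
top {'vertical_fov': 54.023207020045376, 'cx': 254.4813898233673, 'cy': 194.13732252236318, 'extrinsics': array([[ 2.74584561e-02, -9.99537042e-01,  1.31047314e-02,
        -2.68090124e-04],
       [ 9.86996421e-01,  2.91863788e-02,  1.58070301e-01,
        -5.55597657e-01],
       [-1.58379601e-01,  8.59395660e-03,  9.87340897e-01,
        -1.10098783e+00],
       [ 0.00000000e+00,  0.00000000e+00,  0.00000000e+00,
         1.00000000e+00]])}
{'time': 0.1, 'joint_pos': array([ 1.20247776e+00,  4.94074150e-01,  1.34607619e+00, -6.45349875e-06,
        1.30249271e+00, -9.54642754e-02]), 'joint_vel': array([ 0.00077983,  0.00048181, -0.00073901,  0.00113958, -0.00034357,
        0.00165647]), 'effort': array([ 3.18320999e-03, -8.80240846e+01, -3.82545304e+01,  7.08302599e-02,
        4.83727874e-02, -1.04862861e-04]), 'tcp_pos': array([0.16828637, 0.60158215, 0.23242466]), 'ee_rot': array([ 1.36003464e-01,  9.90708222e-01, -5.11858033e-04, -1.17673419e-04]), 'force': array([ 0.44234708,  1.13808499, -0.67879108]), 'moment': array([ 0.02537286, -0.03634804, -0.03808044]), 'grip_force': 0.0, 'grip_width': 0.0913044833570084}
```

View pics/scene0.png

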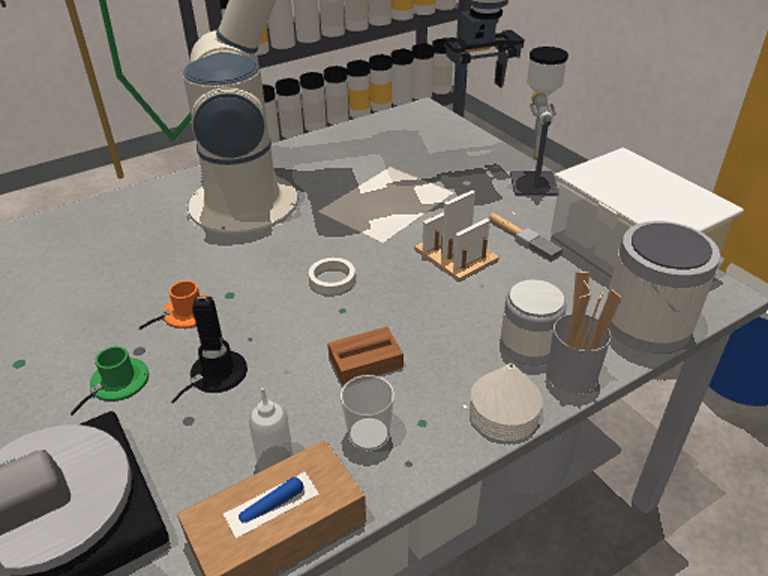

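View pics/top0.png

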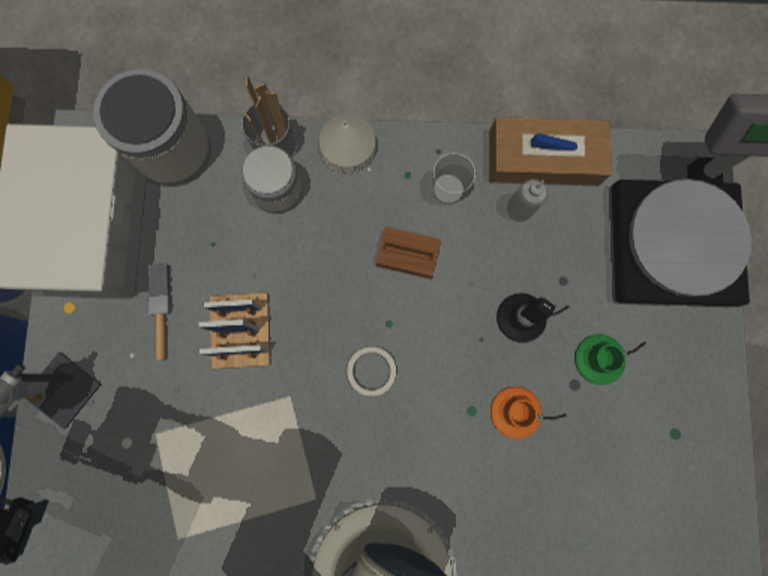

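The scene view shows the rack at (457,245) with the tallest board in its middle slot (top at about (458,195)), the stand at (366,353), and the lamp in the black dock at (212,350). In the top view they are the rack at (238,330), stand at (408,252) and lamp at (530,312).

```bash
cat > h.py <<'E'
import numpy as np,cv2
from bench import r
def cam(n):
    c=r.read_camera(n); c["f"]=192/np.tan(np.radians(c["vertical_fov"]/2)); return c
def proj(c,p):
    q=c["extrinsics"]@np.append(p,1); return np.array([c["cx"]+c["f"]*q[0]/-q[2], c["cy"]-c["f"]*q[1]/-q[2]])
def ray(c,uv):
    R=c["extrinsics"][:3,:3];t=c["extrinsics"][:3,3]
    d=np.array([(uv[0]-c["cx"])/c["f"],-(uv[1]-c["cy"])/c["f"],-1]); d=R.T@d
    return -R.T@t, d/np.linalg.norm(d)
def onz(c,uv,z):
    o,d=ray(c,uv); return o+d*(z-o[2])/d[2]
def tri(c1,u1,c2,u2):
    o1,d1=ray(c1,u1);o2,d2=ray(c2,u2)
    s=np.linalg.lstsq(np.stack([d1,-d2],1),o2-o1,rcond=None)[0]
    a,b=o1+d1*s[0],o2+d2*s[1]; return (a+b)/2,np.linalg.norm(a-b)
def crop(c,u0,v0,w,h,k):
    return cv2.resize(np.ascontiguousarray(c["pixels"][v0:v0+h,u0:u0+w,::-1]),(w*k,h*k),interpolation=cv2.INTER_CUBIC)
E
python3 - <<'E'
from h import *
s,t=cam("scene"),cam("top")
# offsets: rack, stand
A=np.hstack([crop(s,270,120,66,70,6),crop(t,128,190,66,70,6)])
B=np.hstack([crop(s,110,190,66,72,6),crop(t,325,190,66,72,6)])
C=np.hstack([crop(s,212,212,66,45,6),crop(t,240,145,66,45,6)])
cv2.imwrite("pics/rack.png",A);cv2.imwrite("pics/lamp_stand.png",cv2.resize(np.vstack([B,C]),None,fx=.85,fy=.85))
E
```

```text
(no output)
```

View pics/rack.png

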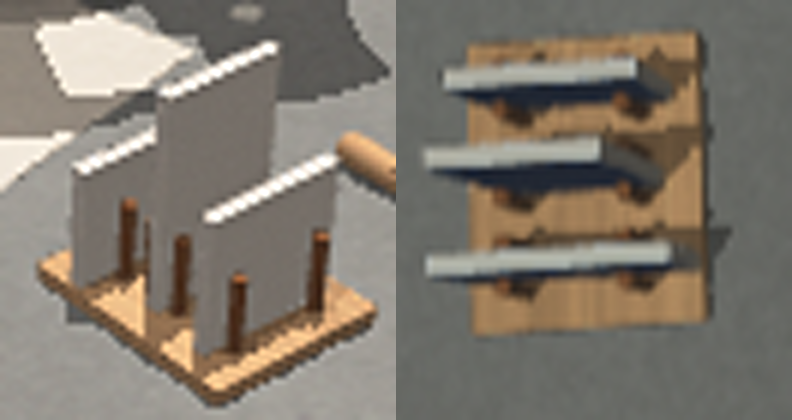

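View pics/lamp_stand.png

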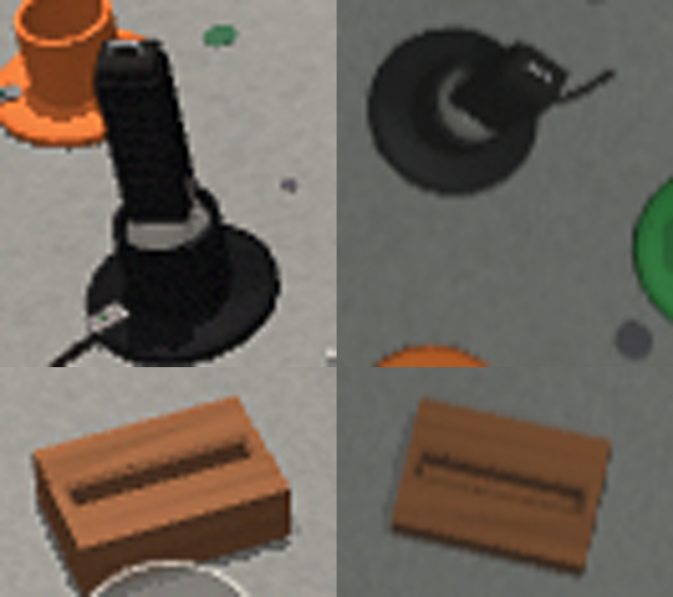

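Rack crop: the tall board is in the middle slot, with its white top edge in the top view at crop (425–600,137–173). Its blue face looks to -x, and the whole rack is tilted slightly. Lamp crop: the lamp leans a little in the black dock, with its tail at scene crop (125,50) and top crop (540,70). The stand's corners and slot are clearly visible.

```bash
cat > m1.py <<'E'
from h import *
s,t=cam("scene"),cam("top")
for c in(s,t): print("campos",ray(c,(0,0))[0].round(3))
def blobs(c,box,m,amin=20):
    u0,v0,w,h=box; M=np.zeros(c["pixels"].shape[:2],np.uint8); M[v0:v0+h,u0:u0+w]=m(c["pixels"].astype(int))[v0:v0+h,u0:u0+w]*255
    n,l,st,ce=cv2.connectedComponentsWithStats(M,connectivity=4)
    o=[]
    for i in range(1,n):
        if st[i,4]>=amin: o.append((st[i,4],ce[i],cv2.minAreaRect(np.argwhere(l==i)[:,::-1].astype(np.float32))))
    return o
white=lambda p:(p.min(2)>165)
print("T white");bt=blobs(t,(128,190,66,70),lambda p:(p.min(2)>140)); [print(a,c_.round(2),q) for a,c_,q in bt]
print("S white");bs=blobs(s,(280,120,56,70),lambda p:(p.min(2)>200)); [print(a,c_.round(2),q) for a,c_,q in bs]
k=lambda x,y,u0,v0,f=6:np.array([(x+.5)/f-.5+u0,(y+.5)/f-.5+v0])
print("tall board top corners by eye")
for S,T in [((162,91),(425,148)),((275,42),(600,137)),((167,99),(427,173)),((281,47),(602,161))]:
    print(*tri(s,k(*S,270,120),t,k(T[0]-396,T[1],128,190)))
K=5.1
print("stand top corners")  
P=[]
for S,T in [((34,455),(610,439)),((237,398),(394,523)),((290,490),(422,400)),((80,547),(610,439))]: pass
sc={"NL":(290,490),"NR":(80,547),"FL":(237,398),"FR":(34,455)}
for S in sc.values(): print("scene z.036",onz(s,k(S[0],S[1]-367,212,212,K),.036).round(4))
for T in [(422,400),(610,439),(394,523),(583,568)]: print("top z.036",onz(t,k(T[0]-336.6,T[1]-367,240,145,K),.036).round(4))
brown=lambda p:(p[...,0]-p[...,2]>25)
for n,c,b in(("S",s,(205,205,80,55)),("T",t,(240,140,66,50))):
    for a,ce,q in blobs(c,b,brown,100): print(n,a,ce,q, [onz(c,x,.036)[:2].round(4) for x in cv2.boxPoints(q)])
for n,S in(("a",(72,494)),("b",(248,450))): print("slot scene",onz(s,k(S[0],S[1]-367,212,212,K),.036).round(4))
for T in((420,464),(583,500)): print("slot top",onz(t,k(T[0]-336.6,T[1]-367,240,145,K),.036).round(4))
E
python3 m1.py
```

```text
campos [ 1.432 -0.49   0.927]
campos [0.374 0.025 1.175]
T white
87 [151.28 201.84] ((151.49415588378906, 201.9066162109375), (2.869401216506958, 31.189144134521484), 86.42366790771484)
88 [147.49 215.18] ((147.01206970214844, 215.20516967773438), (3.112267255783081, 28.18657112121582), 86.633544921875)
119 [152.46 232.82] ((152.48443603515625, 232.7509765625), (2.931779384613037, 39.173561096191406), 86.42366790771484)
S white
207 [288.1  128.94] ((290.5, 128.5), (21.0, 13.0), 0.0)
33 [306.33 131.12] ((306.1023864746094, 131.22195434570312), (1.6063896417617798, 19.695735931396484), 65.224853515625)
24 [289.21 144.79] ((288.89508056640625, 144.8560791015625), (1.8857618570327759, 14.317822456359863), 65.224853515625)
41 [314.76 150.88] ((314.9000244140625, 150.80003356933594), (1.3416407108306885, 22.360679626464844), 63.43495178222656)
tall board top corners by eye
[0.45939722 0.31947718 0.13982762] 0.06483752441415622
[0.49381278 0.28803547 0.17787505] 0.06002788295595654
[0.45081687 0.32558001 0.12633106] 0.057205367193978465
[0.48667724 0.29253108 0.16886478] 0.06934635731519365
[... 222 characters left out ...]
2   0.036 ]
top z.036 [0.6156 0.0283 0.036 ]
top z.036 [ 0.5913 -0.0865  0.036 ]
S 1311 [243.402746   235.92829901] ((243.632080078125, 235.9622344970703), (29.944599151611328, 47.93882751464844), 74.05460357666016) [array([ 0.5923, -0.0904]), array([0.6177, 0.0472]), array([0.7253, 0.0025]), array([ 0.6987, -0.1249])]
T 1021 [271.8374143  167.48383937] ((271.755615234375, 167.55897521972656), (38.90069580078125, 26.533422470092773), 12.994616508483887) [array([0.6126, 0.0314]), array([0.6955, 0.0152]), array([ 0.671 , -0.1035]), array([ 0.5886, -0.086 ])]
slot scene [ 0.635  -0.0851  0.036 ]
slot scene [0.6585 0.0124 0.036 ]
slot top [0.6527 0.0136 0.036 ]
slot top [ 0.6333 -0.086   0.036 ]
```

```bash
cat > m2.py <<'E'
from h import *
s,t=cam("scene"),cam("top")
k=lambda x,y,u0,v0,f=6:np.array([(x+.5)/f-.5+u0,(y+.5)/f-.5+v0])
Sc=[(275,42),(162,91),(281,47),(167,99)]; Tc=[(425,148),(600,137),(427,173),(602,161)]
# scene far/near pairs: scene upper edge = -x side; top lower edge = -x side
for S,T in zip([Sc[0],Sc[1],Sc[2],Sc[3]],[Tc[2],Tc[3],Tc[0],Tc[1]]):
    print(*tri(s,k(*S,270,120),t,k(T[0]-396,T[1],128,190)))
print("centre",*tri(s,(306.1,131.2),t,(147.3,215.2)))
print("wide?",*tri(s,(314.8,150.9),t,(151.4,201.9)))
# rack corners top z .012
for T in[(470,45),(698,32),(706,320),(473,333)]: print("rack",onz(t,k(T[0]-396,T[1],128,190),.012).round(4))
# dark dock & lamp
print("dock base top/scene on z=.01 via ellipse")
for n,c,b in(("s",s,(112,210,62,45)),("t",t,(328,192,50,40))):
    u0,v0,w,h=b; g=cv2.cvtColor(c["pixels"],cv2.COLOR_RGB2GRAY)[v0:v0+h,u0:u0+w]; 
    pts=np.argwhere(g<60)[:,::-1]; print(n,len(pts),pts.min(0)+[u0,v0],pts.max(0)+[u0,v0])
Kk=5.1
f=lambda x,y,u0:k(x,y,u0,190,Kk)
# tail: crop pts
print("tail top-corners S", )
for S in((97,72),(112,42),(158,42),(172,72)): pass
print("tail centre",*tri(s,f(132,52,110),t,f(540-336.6,70,325)))
for n,c,L,u0 in(("s",s,[(88,305),(280,283),(185,363),(130,230)],110),("t",t,[(368-336.6,110),(538-336.6,110),(452-336.6,28),(452-336.6,195)],325)):
    for q in L: print(n,onz(c,f(*q,u0),.010).round(4))
E
python3 m2.py
```

```text
[0.46357023 0.34848752 0.14886448] 0.006371756794447773
[0.47079559 0.26879112 0.15055836] 0.005097200033953134
[0.4734445  0.34719971 0.15199109] 0.0017929741653783568
[0.48031551 0.26787079 0.15176496] 8.659751146898499e-05
centre [0.47210762 0.30698798 0.15128198] 0.0018917865602369212
wide? [0.51561306 0.31213736 0.0991617 ] 0.0014910205397333006
rack [0.5407 0.3713 0.012 ]
rack [0.551  0.2538 0.012 ]
rack [0.4029 0.2409 0.012 ]
rack [0.393  0.3586 0.012 ]
dock base top/scene on z=.01 via ellipse
s 977 [127 210] [164 254]
t 880 [331 196] [377 227]
tail top-corners S
tail centre [ 0.51873897 -0.27726759  0.17608126] 0.004241364748937509
s [ 0.5055 -0.3261  0.01  ]
s [ 0.5475 -0.2322  0.01  ]
s [ 0.5735 -0.2981  0.01  ]
s [ 0.4636 -0.2858  0.01  ]
t [ 0.5141 -0.224   0.01  ]
t [ 0.5172 -0.3283  0.01  ]
t [ 0.5665 -0.2761  0.01  ]
t [ 0.4637 -0.2749  0.01  ]
```

```bash
cat > go.py <<'E'
from h import *
from scipy.spatial.transform import Rotation as R
import json,sys
def down(a):  # tool down, closing axis (tool y) at world angle a
    y=np.array([np.cos(a),np.sin(a),0]);z=np.array([0,0,-1.]);return R.from_matrix(np.stack([np.cross(y,z),y,z],1))
def go(p,Rg):
    q=r.sense(); Rc=R.from_quat(q["ee_rot"])
    s=Rc.inv().apply(np.array(p)-q["tcp_pos"]); w=(Rc.inv()*Rg).as_rotvec()
    with open("log.jsonl","a") as f: f.write(json.dumps([list(q["joint_pos"]),list(q["tcp_pos"]),list(q["ee_rot"])])+"\n")
    print("t",round(q["time"],2),"tcp",q["tcp_pos"].round(4),"q",q["joint_pos"].round(2),"F",q["force"].round(1),"w",round(q["grip_width"],4))
    print("shift",s.round(4).tolist(),"turn",w.round(4).tolist(),"rows",max(np.linalg.norm(s)/.0417,np.linalg.norm(w)/.125).round(1))
E
python3 -c "
from go import *
go([.472,.3075,.235],down(.087))"
```

```text
t 0.4 tcp [0.1684 0.6018 0.2328] q [ 1.2   0.49  1.35  0.    1.3  -0.1 ] F [ 0.1 -0.3 -0.6] w 0.0909
shift [-0.3717, -0.2016, -0.0021] turn [-0.0002, 0.0001, 1.211] rows 10.1
```

Call:
step_arm([
  [0.2, [-0.037, -0.02, 0], [0, 0, 0.12]],
  [0.2, [-0.074, -0.04, 0], [0, 0, 0.24]],
  [0.2, [-0.111, -0.06, 0], [0, 0, 0.36]],
  [0.2, [-0.148, -0.08, 0], [0, 0, 0.48]],
  [0.2, [-0.185, -0.1, 0], [0, 0, 0.6]],
  [0.2, [-0.222, -0.12, 0], [0, 0, 0.72]],
  [0.2, [-0.259, -0.14, 0], [0, 0, 0.84]],
  [0.2, [-0.296, -0.16, 0], [0, 0, 0.96]],
])

```text
time: 1.07
tcp_pos: [0.4092, 0.3686, 0.2331]
ee_rot: [0.58, 0.814, 0.0, 0.0]
force: [1.2, 0.4, 0.6]
grip_width: 0.0549
grip_force: 0.0
```

```bash
python3 -c "
from go import *
go([.472,.3075,.235],down(.087))"
```

```text
t 1.07 tcp [0.4092 0.3686 0.2331] q [0.62 0.39 1.53 0.   1.22 0.29] F [1.2 0.4 0.6] w 0.0549
shift [-0.0782, 0.0394, -0.0019] turn [0.0003, -0.0002, 0.2452] rows 2.1
```

Call:
step_arm([
  [0.2, [-0.039, 0.02, 0], [0, 0, 0.12]],
  [0.2, [-0.078, 0.0395, 0], [0, 0, 0.245]],
  [0.2, [-0.078, 0.0395, 0], [0, 0, 0.245]],
  [0.2, [-0.078, 0.0395, 0.03], [0, 0, 0.245]],
  [0.2, [-0.078, 0.0395, 0.06], [0, 0, 0.245]],
  [0.2, [-0.078, 0.0395, 0.085], [0, 0, 0.245]],
  [0.2, [-0.078, 0.0395, 0.098], [0, 0, 0.245]],
  [0.2, [-0.078, 0.0395, 0.098], [0, 0, 0.245]],
])

```text
time: 1.73
tcp_pos: [0.4698, 0.3089, 0.1322]
ee_rot: [0.673, 0.739, -0.002, -0.001]
force: [-0.9, -0.3, -0.3]
grip_width: 0.0548
grip_force: 0.0
```

```bash
python3 -c "
from go import *
go([.472,.3075,.135],down(.087))
s,t=cam('scene'),cam('top')
cv2.imwrite('pics/g1.png',np.hstack([crop(s,270,100,66,90,6),crop(t,128,180,66,90,6)]))"
```

```text
t 1.73 tcp [0.4698 0.3089 0.1322] q [ 0.48  0.53  1.61 -0.    1.01  0.38] F [-0.9 -0.3 -0.3] w 0.0548
shift [-0.0016, 0.0021, -0.0028] turn [-0.0043, 0.0018, 0.006] rows 0.1
```

View pics/g1.png

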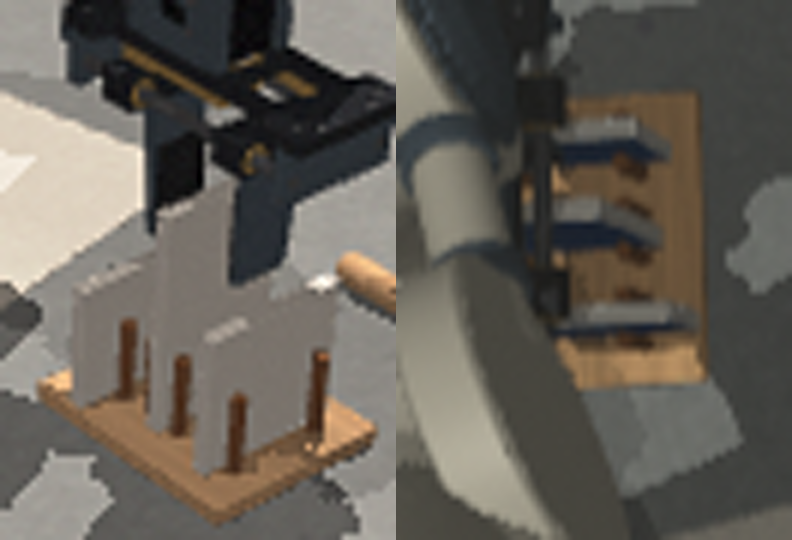

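The fingers straddle the tall board near its top (board edge at about (195,200) in the scene crop) and clear the neighbours. Closing.

Call:
step_arm([
  [-0.5, [-0.0015, 0.002, -0.002], [-0.004, 0.002, 0.006]],
  [-1, [-0.0015, 0.002, -0.002], [-0.004, 0.002, 0.006]],
  [-1, [-0.0015, 0.002, -0.002], [-0.004, 0.002, 0.006]],
  [-1, [-0.0015, 0.002, -0.002], [-0.004, 0.002, 0.006]],
  [-1, [-0.0015, 0.002, -0.002], [-0.004, 0.002, 0.006]],
  [-1, [-0.0015, 0.002, -0.002], [-0.004, 0.002, 0.006]],
], force=25)

```text
time: 2.33
tcp_pos: [0.4734, 0.3085, 0.1372]
ee_rot: [0.676, 0.737, 0.002, 0.001]
force: [-0.5, -0.3, -0.1]
grip_width: 0.0175
grip_force: 0.0
```

```bash
python3 -c "
from go import *
print(r.sense()['grip_force']);go([.472,.3075,.265],down(.087))"
```

```text
0.0
t 2.33 tcp [0.4734 0.3085 0.1372] q [0.47 0.52 1.61 0.   1.01 0.38] F [-0.5 -0.3 -0.1] w 0.0175
shift [-0.0006, -0.0009, -0.1279] turn [0.0043, -0.0021, 0.0001] rows 3.1
```

Call:
step_arm([
  [-1, [0, 0, 0.001], [0.004, -0.002, 0]],
  [-1, [0, 0, 0.001], [0.004, -0.002, 0]],
  [-1, [0, 0, 0.001], [0.004, -0.002, 0]],
  [-1, [0, 0, 0.001], [0.004, -0.002, 0]],
])

```text
time: 2.67
tcp_pos: [0.4731, 0.3084, 0.136]
ee_rot: [0.676, 0.737, -0.0, -0.0]
force: [-2.6, -1.0, 5.9]
grip_width: 0.0098
grip_force: 25.0
```

```bash
python3 -c "
from go import *
print(r.sense()['grip_force']);go([.472,.3075,.265],down(.087))"
```

```text
24.988954961299896
t 2.67 tcp [0.4731 0.3084 0.136 ] q [0.47 0.52 1.61 0.   1.01 0.38] F [-2.6 -1.   5.9] w 0.0098
shift [-0.0009, -0.0012, -0.129] turn [-0.0008, 0.0001, -0.0001] rows 3.1
```

Call:
step_arm([
  [-1, [0, 0, -0.012], [0, 0, 0]],
  [-1, [0, 0, -0.045], [0, 0, 0]],
  [-1, [0, 0, -0.085], [0, 0, 0]],
  [-1, [0, 0, -0.12], [0, 0, 0]],
  [-1, [0, 0, -0.13], [0, 0, 0]],
  [-1, [-0.02, 0.008, -0.13], [0, 0, 0.02]],
  [-1, [-0.055, 0.021, -0.13], [0, 0, 0.045]],
  [-1, [-0.09, 0.035, -0.13], [0, 0, 0.07]],
])

```text
time: 3.33
tcp_pos: [0.5159, 0.2214, 0.2659]
ee_rot: [0.701, 0.714, 0.0, 0.0]
force: [0.4, 0.3, -1.7]
grip_width: 0.01
grip_force: 25.0
```

```bash
python3 -c "
from go import *
print(r.sense()['grip_force']);go([.6447,-.0364,.265],down(-.197))"
```

```text
24.997073113918304
t 3.33 tcp [0.5159 0.2214 0.2659] q [0.3  0.37 1.46 0.   1.31 0.28] F [ 0.4  0.3 -1.7] w 0.01
shift [-0.2601, 0.1241, 0.0009] turn [0.0, -0.0, 0.2152] rows 6.9
```

Call:
step_arm([
  [-1, [-0.035, 0.017, 0], [0, 0, 0.03]],
  [-1, [-0.073, 0.035, 0], [0, 0, 0.06]],
  [-1, [-0.11, 0.053, 0], [0, 0, 0.09]],
  [-1, [-0.148, 0.07, 0], [0, 0, 0.12]],
  [-1, [-0.185, 0.088, 0], [0, 0, 0.15]],
  [-1, [-0.222, 0.106, 0], [0, 0, 0.18]],
  [-1, [-0.25, 0.119, 0], [0, 0, 0.205]],
  [-1, [-0.26, 0.124, 0], [0, 0, 0.215]],
])

```text
time: 4.0
tcp_pos: [0.6458, -0.0403, 0.2651]
ee_rot: [0.775, 0.632, -0.0, 0.0]
force: [-0.5, -0.6, -1.2]
grip_width: 0.0097
grip_force: 25.0
```

```bash
python3 -c "
from go import *
go([.6447,-.0364,.17],down(-.197))
print(r.sense()['grip_force'])
"
```

```text
t 4.0 tcp [ 0.6458 -0.0403  0.2651] q [-0.15  0.5   1.24 -0.    1.4   0.05] F [-0.5 -0.6 -1.2] w 0.0097
shift [0.0037, -0.0018, 0.095] turn [-0.0001, 0.0009, -0.0055] rows 2.3
24.996263086795807
```

Call:
step_arm([
  [-1, [0, 0, 0.03], [0, 0, 0]],
  [-1, [0, 0, 0.06], [0, 0, 0]],
  [-1, [0, 0, 0.085], [0, 0, 0]],
  [-1, [0, 0, 0.095], [0, 0, 0]],
  [-1, [0, 0, 0.095], [0, 0, 0]],
  [-1, [0, 0, 0.095], [0, 0, 0]],
])

```text
time: 4.5
tcp_pos: [0.6446, -0.0358, 0.1714]
ee_rot: [0.773, 0.634, -0.0, -0.0]
force: [0.8, 0.4, 0.2]
grip_width: 0.01
grip_force: 25.0
```

```bash
python3 -c "
from go import *
go([.6447,-.0364,.17],down(-.197))
s,t=cam('scene'),cam('top')
cv2.imwrite('pics/p1.png',np.hstack([crop(s,205,160,80,100,5),crop(t,235,110,80,100,5)]))"
```

```text
t 4.5 tcp [ 0.6446 -0.0358  0.1714] q [-0.15  0.58  1.36  0.    1.2   0.05] F [0.8 0.4 0.2] w 0.01
shift [-0.0006, 0.0002, 0.0014] turn [-0.0003, -0.0, -0.0006] rows 0.0
```

View pics/p1.png

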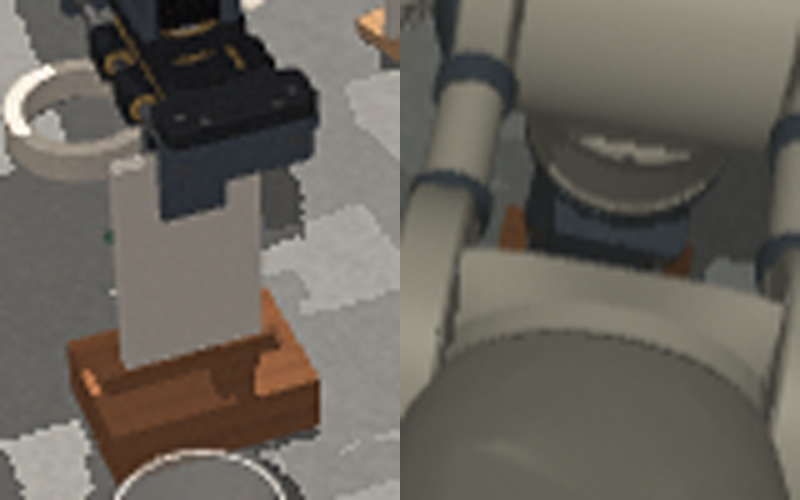

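The board hangs just above the slot, with its bottom edge at (123,366)–(262,332) in the scene crop and the slot's rear lip at about (105,393)–(280,345). The top view is blocked by the arm.

```bash
python3 -c "
from go import *
s=cam('scene');k=lambda x,y:((x+.5)/5-.5+205,(y+.5)/5-.5+160)
q=r.sense();p=q['tcp_pos'];zb=p[2]-.124;print(p)
a=-.197;n=np.array([np.cos(a),np.sin(a)]);m=np.array([-n[1],n[0]])
for nm,pt,z in [('bot',(123,366),zb),('bot',(262,332),zb),('slotback',(105,395),.036),('slotback',(280,347),.036),('standNR',(112,437),.036),('standNL',(320,379),.036),('FR',(70,345),.036),('FL',(265,292),.036)]:
  w=onz(s,k(*pt),z)[:2]; print(nm,w.round(4),'n',((w-p[:2])@n).round(4),'m',((w-p[:2])@m).round(4))
# edge profile of the initial picture across the slot at several stations
g0=np.load('scene0.npy').astype(float).mean(2); gt=np.load('top0.npy').astype(float).mean(2); t=cam('top')
c0=np.array([.6447,-.0364])
for nm,c,g in(('s',s,g0),('t',t,gt)):
  for h in(-.035,-.02,0,.02,.035):
    xs=np.arange(-.05,.05,.001); pr=[]
    uv=np.array([proj(c,np.append(c0+m*h+n*x,.036)) for x in xs],np.float32)
    pr=cv2.remap(g.astype(np.float32),uv[:,0].reshape(1,-1),uv[:,1].reshape(1,-1),cv2.INTER_LINEAR)[0]
    d=np.gradient(pr); i=np.arange(100)
    f=lambda lo,hi,sg: xs[(i>=lo)&(i<hi)][np.argmax(sg*d[(i>=lo)&(i<hi)])]
    print(nm,h,'front',f(0,22,1 if 0 else np.sign(d[:22][np.argmax(abs(d[:22]))])).round(3),'slot -',f(30,60,-1).round(3),'slot +',f(35,70,1).round(3),'back',f(78,100,np.sign(d[78:][np.argmax(abs(d[78:]))])).round(3))
"
```

```text
[ 0.64535382 -0.03596549  0.17268167]
bot [ 0.6392 -0.0759] n 0.0018 m -0.0403
bot [0.6584 0.0018] n 0.0054 m 0.0396
slotback [ 0.6418 -0.0894] n 0.007 m -0.0531
slotback [0.6629 0.0108] n 0.008 m 0.0493
standNR [ 0.6711 -0.102 ] n 0.0382 m -0.0597
standNL [0.6958 0.0153] n 0.0395 m 0.0602
FR [ 0.5971 -0.0863] n -0.0374 m -0.0588
FL [0.6206 0.0283] n -0.0369 m 0.0582
s -0.035 front -0.04 slot - -0.003 slot + 0.009 back 0.039
s -0.02 front -0.04 slot - -0.004 slot + 0.01 back 0.04
s 0 front -0.039 slot - -0.004 slot + 0.01 back 0.04
s 0.02 front -0.04 slot - -0.004 slot + 0.01 back 0.04
s 0.035 front -0.04 slot - -0.004 slot + 0.01 back 0.039
t -0.035 front -0.047 slot - -0.001 slot + 0.005 back 0.038
t -0.02 front -0.047 slot - -0.002 slot + 0.005 back 0.038
t 0 front -0.048 slot - 0.001 slot + 0.006 back 0.039
t 0.02 front -0.046 slot - -0.001 slot + 0.005 back 0.039
t 0.035 front -0.047 slot - -0.001 slot + 0.008 back 0.038
```

```bash
python3 -c "
from go import *
P=[]
for i in range(5): s=cam('scene');P.append(r.sense()['tcp_pos'])
P=np.array(P);p=P.mean(0);print(P.round(4))
a=-.197;n=np.array([np.cos(a),np.sin(a)]);m=np.array([-n[1],n[0]])
px=s['pixels'].astype(np.float32);g=px[...,0]-px[...,2]
# march down the back face in z at n=+5mm; find grey->brown change
zs=np.arange(.02,.09,.0005)
for h in np.arange(-.036,.037,.008):
  uv=np.array([proj(s,np.append(p[:2]+m*h+n*.005,z)) for z in zs],np.float32)
  pr=cv2.remap(g,uv[:,:1].copy(),uv[:,1:].copy(),cv2.INTER_LINEAR)[:,0]
  print(h.round(3),'bottom z',zs[np.where(pr>25)[0].max()] if (pr>25).any() else None)
print('expected',p[2]-.124)
"
```

```text
[[ 0.6451 -0.036   0.1723]
 [ 0.6449 -0.036   0.1721]
 [ 0.6448 -0.036   0.1718]
 [ 0.6446 -0.036   0.1715]
 [ 0.6446 -0.036   0.1714]]
-0.036 bottom z 0.04850000000000003
-0.028 bottom z 0.04800000000000003
-0.02 bottom z 0.04900000000000003
-0.012 bottom z 0.04900000000000003
-0.004 bottom z 0.04800000000000003
0.004 bottom z 0.04750000000000003
0.012 bottom z 0.04800000000000003
0.02 bottom z 0.04950000000000003
0.028 bottom z 0.05000000000000003
0.036 bottom z 0.04850000000000003
expected 0.04781671580995489
```

Call:
step_arm([
  [-1, [0, 0, 0.006], [0, 0, 0]],
  [-1, [0, 0, 0.011], [0, 0, 0]],
  [-1, [0, 0, 0.016], [0, 0, 0]],
  [-1, [0, 0, 0.021], [0, 0, 0]],
  [-1, [0, 0, 0.026], [0, 0, 0]],
  [-1, [0, 0, 0.026], [0, 0, 0]],
  [-1, [0, 0, 0.026], [0, 0, 0]],
  [-1, [0, 0, 0.026], [0, 0, 0]],
])

```text
time: 5.62
tcp_pos: [0.6445, -0.036, 0.145]
ee_rot: [0.774, 0.634, 0.0, 0.0]
force: [0.1, 0.0, -1.1]
grip_width: 0.01
grip_force: 25.0
```

```bash
python3 -c "
from go import *
go([.6447,-.0364,.132],down(-.197));print(r.sense()['moment'].round(2))
s=cam('scene');g=s['pixels'].astype(np.float32);g=g[...,0]-g[...,2]
p=r.sense()['tcp_pos'];a=-.197;n=np.array([np.cos(a),np.sin(a)]);m=np.array([-n[1],n[0]]);zs=np.arange(.01,.09,.0005)
for h in(-.03,0,.03):
  uv=np.array([proj(s,np.append(p[:2]+m*h+n*.005,z)) for z in zs],np.float32)
  pr=cv2.remap(g,uv[:,:1].copy(),uv[:,1:].copy(),cv2.INTER_LINEAR)[:,0];print(h,zs[np.where(pr>25)[0].max()])
"
```

```text
t 5.62 tcp [ 0.6445 -0.036   0.145 ] q [-0.15  0.61  1.39  0.    1.14  0.05] F [ 0.1  0.  -1.1] w 0.01
shift [-0.0004, 0.0002, 0.013] turn [0.0001, -0.0, -0.001] rows 0.3
[-0.14  0.06 -0.05]
-0.03 0.03300000000000002
0 0.03300000000000002
0.03 0.03150000000000002
```

Call:
step_arm([
  [-1, [0, 0, 0.004], [0, 0, 0]],
  [-1, [0, 0, 0.007], [0, 0, 0]],
  [-1, [0, 0, 0.01], [0, 0, 0]],
  [-1, [0, 0, 0.012], [0, 0, 0]],
  [-1, [0, 0, 0.0135], [0, 0, 0]],
  [-1, [0, 0, 0.0135], [0, 0, 0]],
  [-1, [0, 0, 0.0135], [0, 0, 0]],
])

```text
time: 6.25
tcp_pos: [0.6446, -0.0361, 0.132]
ee_rot: [0.774, 0.634, 0.0, 0.0]
force: [-1.9, 0.4, 7.8]
grip_width: 0.01
grip_force: 25.0
```

Call:
step_arm([
  [-0.6, [0, 0, 0.0135], [0, 0, 0]],
  [-0.3, [0, 0, 0], [0, 0, 0]],
  [0, [0, 0, 0], [0, 0, 0]],
  [0, [0, 0, 0], [0, 0, 0]],
  [0.2, [0, 0, 0], [0, 0, 0]],
  [0.2, [0, 0, -0.03], [0, 0, 0]],
  [0.2, [0, 0, -0.065], [0, 0, 0]],
  [0.2, [0, 0, -0.105], [0, 0, 0]],
])

```text
time: 6.92
tcp_pos: [0.6434, -0.0359, 0.236]
ee_rot: [0.774, 0.634, -0.001, -0.001]
force: [1.1, 0.1, -0.4]
grip_width: 0.0541
grip_force: 0.0
```

```bash
python3 -c "
from go import *
go([.519,-.277,.26],down(0))
g=np.load('top0.npy');c=crop(dict(pixels=g),340,192,36,36,12);c2=crop(dict(pixels=np.load('scene0.npy')),122,190,36,36,12)
cv2.imwrite('pics/tail.png',np.clip(np.hstack([c2,c])*2.2,0,255).astype(np.uint8)[:, :800])"
```

```text
t 6.92 tcp [ 0.6434 -0.0359  0.236 ] q [-0.15  0.52  1.29 -0.    1.34  0.05] F [ 1.1  0.1 -0.4] w 0.0541
shift [-0.2609, -0.0746, -0.0237] turn [-0.0034, -0.0001, -0.198] rows 6.5
```

View pics/tail.png

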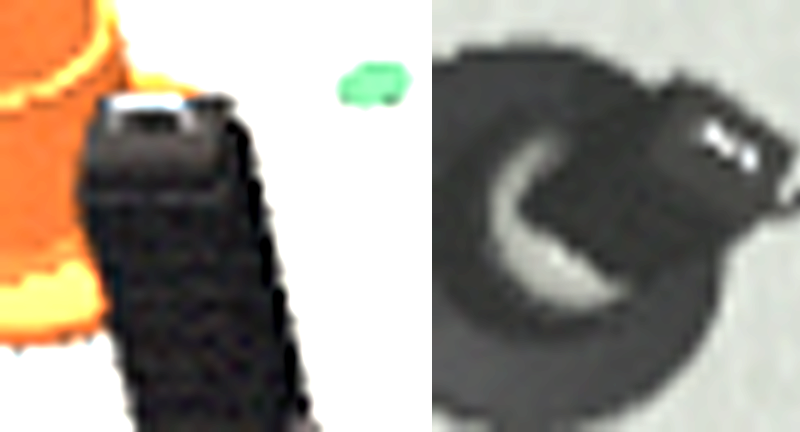

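The tail top crop shows the handle's flat sides turned about 34° in the image: its edge runs from (680,75) to (798,155). Flat normals are therefore at about 56° and -34° in the world. I'll close along -34°.

```bash
python3 -c "
from go import *
go([.518,-.277,.26],down(-.59))"
```

```text
t 6.92 tcp [ 0.6434 -0.0359  0.236 ] q [-0.15  0.52  1.29 -0.    1.34  0.05] F [ 1.1  0.1 -0.4] w 0.0541
shift [-0.2611, -0.0756, -0.0237] turn [-0.0033, 0.0009, 0.392] rows 6.5
```

Call:
step_arm([
  [0.6, [-0.02, -0.006, -0.015], [0, 0, 0.03]],
  [0.6, [-0.055, -0.016, -0.024], [0, 0, 0.08]],
  [0.6, [-0.093, -0.027, -0.024], [0, 0, 0.14]],
  [0.6, [-0.131, -0.038, -0.024], [0, 0, 0.2]],
  [0.6, [-0.169, -0.049, -0.024], [0, 0, 0.26]],
  [0.6, [-0.207, -0.06, -0.024], [0, 0, 0.32]],
  [0.6, [-0.245, -0.071, -0.024], [0, 0, 0.37]],
  [0.6, [-0.261, -0.0755, -0.024], [0, 0, 0.392]],
])

```text
time: 7.58
tcp_pos: [0.5169, -0.2807, 0.2603]
ee_rot: [0.883, 0.469, -0.0, 0.0]
force: [0.1, 0.2, 0.1]
grip_width: 0.0727
grip_force: 0.0
```

Call:
step_arm([
  [0.6, [0, 0, 0], [0, 0, 0]],
  [0.6, [0, 0, 0], [0, 0, 0]],
  [0.6, [0, 0, 0.01], [0, 0, 0]],
])

```text
time: 7.83
tcp_pos: [0.52, -0.2771, 0.2515]
ee_rot: [0.882, 0.471, 0.001, 0.001]
force: [-0.0, -0.5, 0.6]
grip_width: 0.0728
grip_force: 0.0
```

```bash
python3 -c "
from go import *
go([.518,-.277,.135],down(-.59))
s,t=cam('scene'),cam('top')
cv2.imwrite('pics/l1.png',np.hstack([crop(s,85,140,95,110,4),crop(s,200,165,90,110,4)]))
p=r.sense()['tcp_pos']
for z in(0,.175): print(proj(s,[.518,-.277,z]).round(1),proj(t,[.518,-.277,z]).round(1))"
```

```text
t 7.83 tcp [ 0.52   -0.2771  0.2515] q [-0.59  0.42  1.41  0.    1.3  -0.  ] F [-0.  -0.5  0.6] w 0.0728
shift [-0.001, -0.0021, 0.1165] turn [0.0028, -0.0003, 0.0004] rows 2.8
[145.9 247.6] [346.9 210.8]
[134.7 199.9] [363.5 203.3]
```

View pics/l1.png

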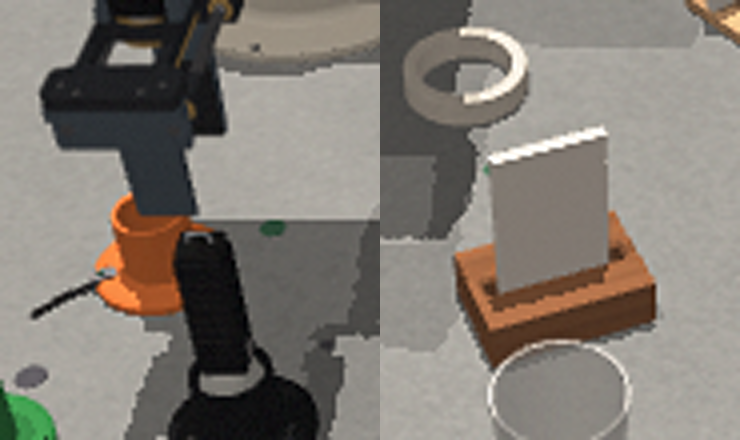

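The board stands in the slot (scene crop (550,215)). The lamp tail at (205,238) is below the open gripper, in line with the prediction.

Call:
step_arm([
  [0.6, [-0.001, -0.001, 0.03], [0, 0, 0]],
  [0.6, [-0.001, -0.001, 0.06], [0, 0, 0]],
  [0.6, [-0.001, -0.001, 0.085], [0, 0, 0]],
  [0.6, [-0.001, -0.001, 0.105], [0, 0, 0]],
  [0.6, [-0.001, -0.001, 0.12], [0, 0, 0]],
  [0.6, [-0.001, -0.001, 0.12], [0, 0, 0]],
  [0, [-0.001, -0.001, 0.12], [0, 0, 0]],
  [-0.2, [-0.001, -0.001, 0.12], [0, 0, 0]],
], force=20)

```text
time: 8.6
tcp_pos: [0.5183, -0.2771, 0.1313]
ee_rot: [0.882, 0.471, 0.0, 0.0]
force: [0.9, -0.6, 0.0]
grip_width: 0.0621
grip_force: 0.0
```

Call:
step_arm([
  [-0.4, [0, 0, 0], [0, 0, 0]],
  [-0.6, [0, 0, 0], [0, 0, 0]],
  [-1, [0, 0, 0], [0, 0, 0]],
  [-1, [0, 0, 0], [0, 0, 0]],
  [-1, [0, 0, 0], [0, 0, 0]],
  [-1, [0, 0, 0], [0, 0, 0]],
], force=20)

```text
time: 9.1
tcp_pos: [0.5177, -0.2774, 0.1306]
ee_rot: [0.882, 0.471, 0.0, 0.0]
force: [0.1, 0.5, 2.2]
grip_width: 0.0279
grip_force: 20.0
```

```bash
python3 -c "
from go import *
go([.518,-.277,.25],down(-.59));print(r.sense()['moment'].round(2))"
```

```text
t 9.1 tcp [ 0.5177 -0.2774  0.1306] q [-0.59  0.56  1.55  0.    1.03 -0.  ] F [0.1 0.5 2.2] w 0.0279
shift [0.0005, 0.0, -0.1194] turn [0.0003, -0.0, -0.0001] rows 2.9
[ 0.11  0.3  -0.05]
```

Call:
step_arm([
  [-1, [0, 0, 0], [0, 0, 0]],
  [-1, [0, 0, -0.01], [0, 0, 0]],
  [-1, [0, 0, -0.03], [0, 0, 0]],
  [-1, [0, 0, -0.05], [0, 0, 0]],
  [-1, [0, 0, -0.07], [0, 0, 0]],
  [-1, [0, 0, -0.1], [0, 0, 0]],
  [-1, [0, 0, -0.135], [0, 0, 0]],
  [-1, [0, 0, -0.165], [0, 0, 0]],
], force=40)

```text
time: 9.77
tcp_pos: [0.5173, -0.2772, 0.2979]
ee_rot: [0.882, 0.471, 0.0, 0.0]
force: [0.3, -0.5, -3.1]
grip_width: 0.0283
grip_force: 40.0
```

```bash
cat > fin.py <<'E'
from go import *
import sys
# measured face
def goal(face,yaw=-.197,gd=.120,dist=.15,pitch=np.pi/4):
    d=np.array([np.cos(yaw)*np.cos(pitch),np.sin(yaw)*np.cos(pitch),-np.sin(pitch)])
    p=face-d*(dist+gd)
    y=np.array([np.cos(yaw)*np.sin(pitch),np.sin(yaw)*np.sin(pitch),np.cos(pitch)])  # closing axis in vertical plane
    return p,R.from_matrix(np.stack([np.cross(y,d),y,d],1))
E
python3 -c "
from fin import *
s,t=cam('scene'),cam('top')
# board top edge now
for n,c,b,th in(('s',s,(225,185,40,30),190),('t',t,(250,140,50,40),150)):
  u,v,w,h=b;print(n,[ (l.sum()) for l in [c['pixels'][v:v+h,u:u+w].min(2)>th]])
  M=(c['pixels'][v:v+h,u:u+w].min(2)>th).astype(np.uint8);N,l,st,ce=cv2.connectedComponentsWithStats(M)
  for i in range(1,N):
    if st[i,4]>15:
      q=cv2.minAreaRect((np.argwhere(l==i)[:,::-1]+[u,v]).astype(np.float32));print(n,st[i,4],ce[i]+[u,v],q, onz(c,ce[i]+[u,v],.148).round(4))
face=np.array([.6447,-.0360,.078])-.005*np.array([np.cos(-.197),np.sin(-.197),0])
p,Rg=goal(face);print(p);go(p,Rg)
cv2.imwrite('pics/l2.png',np.hstack([crop(s,85,110,95,120,4),crop(t,200,100,100,120,4)]))
"
```

```text
s [np.int64(97)]
s 21 [228.85714286 186.95238095] ((228.9558868408203, 186.9264678955078), (2.2294816970825195, 8.917926788330078), 59.03623962402344) [ 0.5759 -0.0346  0.148 ]
s 76 [241.43421053 201.15789474] ((241.5323944091797, 201.12307739257812), (2.5449328422546387, 29.572120666503906), 75.25643920898438) [ 0.6452 -0.0369  0.148 ]
t [np.int64(54)]
t 54 [274.         157.98148148] ((274.0048828125, 157.9783935546875), (26.683177947998047, 1.905941367149353), 12.804265975952148) [ 0.6431 -0.0355  0.148 ]
[0.4525706  0.00234685 0.26891883]
t 9.87 tcp [ 0.5193 -0.2784  0.301 ] q [-0.59  0.38  1.35  0.    1.41 -0.  ] F [ 0.6 -0.  -3.3] w 0.0279
shift [0.1962, -0.2119, 0.0304] turn [-0.767, 0.1557, -0.3716] rows 7.0
```

View pics/l2.png

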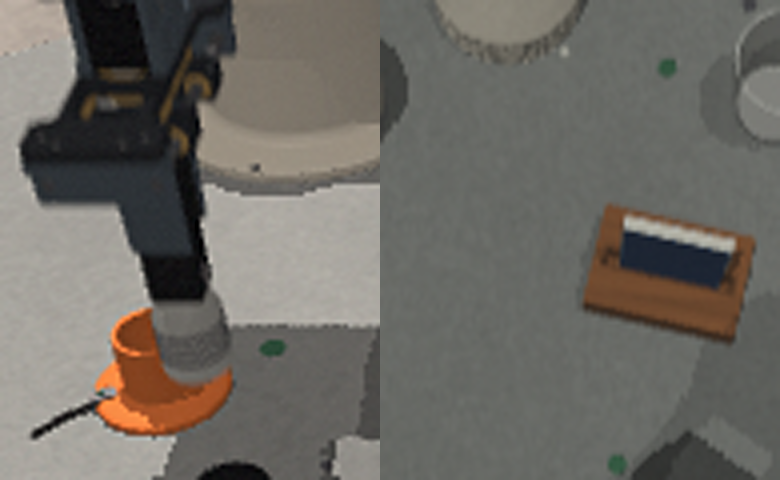

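The lamp is free of its cup (lens end at crop (195,360) in scene). In the top view the board stands centred in the slot, with its dark blue face to the robot at (675,260).

Call:
step_arm([
  [-1, [0.012, -0.013, 0.002], [-0.048, 0.01, -0.023]],
  [-1, [0.037, -0.04, 0.006], [-0.144, 0.029, -0.07]],
  [-1, [0.061, -0.066, 0.009], [-0.24, 0.049, -0.116]],
  [-1, [0.086, -0.093, 0.013], [-0.336, 0.068, -0.163]],
  [-1, [0.11, -0.119, 0.017], [-0.431, 0.088, -0.209]],
  [-1, [0.118, -0.127, 0.018], [-0.46, 0.093, -0.223]],
])

```text
time: 10.37
tcp_pos: [0.472, -0.1038, 0.2747]
ee_rot: [0.8, 0.554, 0.148, 0.178]
force: [0.0, -0.0, -4.6]
grip_width: 0.0281
grip_force: 40.0
```

```bash
cat > f.py <<'E'
from fin import *
face=np.array([.6442,-.0362,.078])-.005*np.array([np.cos(-.197),np.sin(-.197),0])
p,Rg=goal(face);go(p,Rg); q=r.sense(); Rc=R.from_quat(q['ee_rot']); d=Rc.as_matrix()[:,2]
L=q['tcp_pos']+.12*d; print('force',q['grip_force'].round(1),'lens',L.round(3),'axis',d.round(3),'to face',(face-L).round(3),np.linalg.norm(face-L).round(3))
E
python3 f.py
```

```text
t 10.37 tcp [ 0.472  -0.1038  0.2747] q [-0.37  0.07  1.98  0.08  0.64 -0.06] F [ 0.  -0.  -4.6] w 0.0281
shift [0.0924, -0.0534, -0.0163] turn [-0.3162, 0.0577, -0.1473] rows 2.8Traceback (most recent call last):
  File "f.py", line 4, in <module>
    L=q['tcp_pos']+.12*d; print('force',q['grip_force'].round(1),'lens',L.round(3),'axis',d.round(3),'to face',(face-L).round(3),np.linalg.norm(face-L).round(3))
                                        ^^^^^^^^^^^^^^^^^^^^^
AttributeError: 'float' object has no attribute 'round'
```

Call:
step_arm([
  [-1, [0.02, -0.012, -0.004], [-0.07, 0.013, -0.032]],
  [-1, [0.042, -0.024, -0.007], [-0.14, 0.026, -0.065]],
  [-1, [0.064, -0.037, -0.011], [-0.21, 0.039, -0.098]],
  [-1, [0.082, -0.047, -0.014], [-0.28, 0.051, -0.13]],
  [-1, [0.092, -0.053, -0.016], [-0.316, 0.057, -0.147]],
  [-1, [0.092, -0.053, -0.016], [-0.316, 0.057, -0.147]],
  [-1, [0.092, -0.053, -0.016], [-0.316, 0.057, -0.147]],
])

```text
time: 10.95
tcp_pos: [0.4591, -0.018, 0.2724]
ee_rot: [0.726, 0.578, 0.226, 0.296]
force: [-0.4, -1.4, -2.1]
grip_width: 0.0279
grip_force: 40.0
```

```bash
sed -i "s/q\['grip_force'\].round(1)/q['grip_force']/" f.py; python3 f.py
```

```text
t 10.95 tcp [ 0.4591 -0.018   0.2724] q [-0.09  0.03  2.25 -0.79  0.15  0.87] F [-0.4 -1.4 -2.1] w 0.0279
shift [0.018, -0.0106, -0.0056] turn [-0.0238, 0.0346, -0.0152] rows 0.5
force 39.99941110610962 lens [ 0.539 -0.038  0.186] axis [ 0.669 -0.169 -0.723] to face [ 0.1    0.003 -0.108] 0.147
```

```bash
sed -i "s/goal(face)/goal(face,-.15,.12,.148,np.radians(48))/" f.py; python3 f.py
```

```text
t 10.95 tcp [ 0.4591 -0.018   0.2724] q [-0.09  0.03  2.25 -0.79  0.15  0.87] F [-0.4 -1.4 -2.1] w 0.0279
shift [0.0099, 0.0038, -0.0031] turn [0.0282, 0.0661, -0.0506] rows 0.7
force 39.99941110610962 lens [ 0.539 -0.038  0.186] axis [ 0.669 -0.169 -0.723] to face [ 0.1    0.003 -0.108] 0.147
```

Call:
step_arm([
  [-1, [0.003, 0.001, -0.001], [0.009, 0.02, -0.015]],
  [-1, [0.006, 0.002, -0.002], [0.018, 0.04, -0.03]],
  [-1, [0.01, 0.004, -0.003], [0.028, 0.066, -0.05]],
  [-1, [0.01, 0.004, -0.003], [0.028, 0.066, -0.05]],
  [-1, [0.01, 0.004, -0.003], [0.028, 0.066, -0.05]],
])

```text
time: 11.37
tcp_pos: [0.4624, -0.0086, 0.2773]
ee_rot: [0.708, 0.609, 0.234, 0.271]
force: [-0.0, 0.0, -3.0]
grip_width: 0.028
grip_force: 40.0
```

```bash
python3 f.py
```

```text
t 11.37 tcp [ 0.4624 -0.0086  0.2773] q [-0.15  0.01  2.22 -0.01  0.18  0.01] F [-0.  0. -3.] w 0.028
shift [0.0001, -0.0004, -0.0002] turn [-0.0009, -0.0006, -0.0008] rows 0.0
force 39.9995756149292 lens [ 0.542 -0.021  0.188] axis [ 0.661 -0.099 -0.744] to face [ 0.098 -0.015 -0.11 ] 0.148
```

```bash
python3 -c "
from go import *
s,t=cam('scene'),cam('top');q=r.sense();d=R.from_quat(q['ee_rot']).as_matrix()[:,2];L=q['tcp_pos']+.12*d
a=crop(s,180,140,90,120,4).copy();b=crop(t,230,120,90,120,4).copy()
for im,c,o in((a,s,(180,140)),(b,t,(230,120))):
  for X in(L,L+.148*d):
    u=((proj(c,X)-o)*4+1.5).astype(int);cv2.circle(im,tuple(int(i) for i in u),4,(0,0,255),1);print(u)
cv2.imwrite('pics/end.png',np.hstack([a,b]))"
```

```text
[186 110]
[247 319]
[156 284]
[172 180]
```

View pics/end.png

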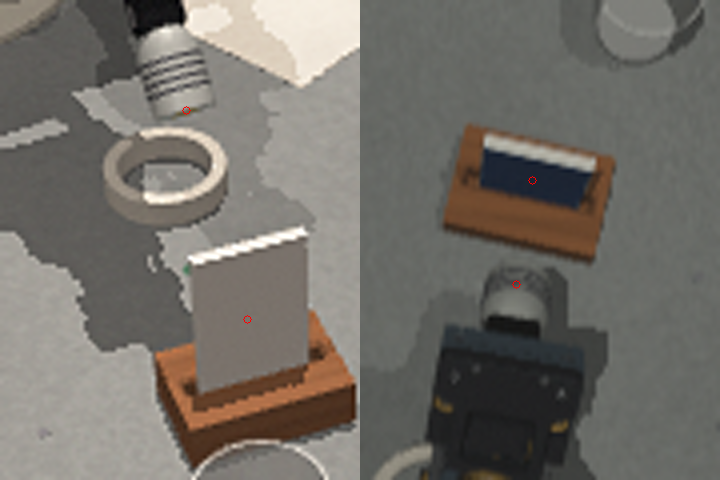

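The lamp's lens sits where predicted, at (186,110) in the scene crop and (516,284) in the top crop. It aims at the middle of the blue face at (532,180) and nothing touches it. Handing in.

```bash
python3 -c "
from bench import r
print(r.sign_off())"
```

```text
the job is handed in; nothing more can be done
None
```

The job is handed in: the tallest board stands fully home in the stand with its painted face to the robot, and the lamp is held about 15 cm off, slanting down at 48° (the arm's joint limit was close at 45°) and aimed at the middle of that face.

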